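# Lay out the drive pulleys by size

### The job

Set the four loose wooden pulleys out on the board's cork pads in order of diameter, one to a pad: the smallest on the pad next to the motor, each next one larger, the largest on the pad farthest from the motor. Lay each pulley flat and well centred on its pad, and let go of them all.

Things in the scene. Friction and masses are not known exactly. Their poses are not given: they have to be found in the camera images.
- pulley_26: turned beech pulley lying flat on the table, 26 mm in diameter and 18 mm high, with a shallow groove round the rim and a small hole in the middle; the smallest of the four pulleys. Origin: centre of its underside, z along its axis (up).
- pulley_40: turned beech pulley lying flat on the table, 40 mm in diameter and 22 mm high, with a shallow groove round the rim and a small hole in the middle; the second smallest of the four pulleys. Origin: centre of its underside, z along its axis (up).
- pulley_53: turned beech pulley lying flat on the table, 53 mm in diameter and 18 mm high, with a shallow groove round the rim, a thin pink line low on it and a small hole in the middle; the second largest of the four pulleys. Origin: centre of its underside, z along its axis (up).
- pulley_64: turned beech pulley lying flat on the table, 64 mm in diameter and 20 mm high, with a shallow groove round the rim and a small hole in the middle; the largest of the four pulleys. Origin: centre of its underside, z along its axis (up).
- pad_1: one of four like round cork pads, 72 mm in diameter and 3 mm thick, glued in a straight row at 84 mm centres on a flat plywood board (450 x 110 x 12 mm, long way along the row, lying on the table). Origin: centre of the pad's underside, 12 mm above the table; its top is 3 mm higher. The pad numbers are drawn afresh each time and say nothing about the order in the row. The board's y axis, which the pad shares, runs along the row.
- pad_2: one of four like round cork pads, 72 mm in diameter and 3 mm thick, glued in a straight row at 84 mm centres on a flat plywood board (450 x 110 x 12 mm, long way along the row, lying on the table). Origin: centre of the pad's underside, 12 mm above the table; its top is 3 mm higher. The pad numbers are drawn afresh each time and say nothing about the order in the row. The board's y axis, which the pad shares, runs along the row.
- pad_3: one of four like round cork pads, 72 mm in diameter and 3 mm thick, glued in a straight row at 84 mm centres on a flat plywood board (450 x 110 x 12 mm, long way along the row, lying on the table). Origin: centre of the pad's underside, 12 mm above the table; its top is 3 mm higher. The pad numbers are drawn afresh each time and say nothing about the order in the row. The board's y axis, which the pad shares, runs along the row.
- pad_4: one of four like round cork pads, 72 mm in diameter and 3 mm thick, glued in a straight row at 84 mm centres on a flat plywood board (450 x 110 x 12 mm, long way along the row, lying on the table). Origin: centre of the pad's underside, 12 mm above the table; its top is 3 mm higher. The pad numbers are drawn afresh each time and say nothing about the order in the row. The board's y axis, which the pad shares, runs along the row.
- motor: small silver geared motor on a wooden block, 18 x 47 x 35 mm high, fixed across one end of the plywood board, in line with the row of pads; it may be at either end (a single AA cell is fixed at the other end). Origin: centre of the underside of its block, on the board's top, 12 mm above the table and 77 mm from the centre of the nearest pad.
- layout_board: the plywood board that carries pads, motor and cell, 110 x 450 x 12 mm high, fixed. Origin: centre of its underside; y runs along the row. Obstacles: a wooden machine 0.35 m high stands behind it, from about x = 0.63 on and left of y = -0.03; a tripod camera, up to about 0.4 m high, stands near x = 0.2, y = -0.06. Carry things between the two, about 0.5 m from the base axis.
Things that resemble listed ones, but are neither listed nor needed, are in the scene too. What is shaped like the pulley_53 but blue is not meant.

How it is judged (in metres and radians):
At the end, for the whole second after the job is handed in: Counted from the motor, the 26, 40, 53 and 64 mm pulleys lie on the first, second, third and fourth pad: each within 12 mm of its pad's centre, resting on the pad, tilted less than 0.12 rad, at rest and released (((horizontal distance between pulley_26 and pad_1 below 0.012 m and z of pulley_26 in the frame of pad_1 between 0.0005 and 0.007 m) or (horizontal distance between pulley_26 and pad_2 below 0.012 m and z of pulley_26 in the frame of pad_2 between 0.0005 and 0.007 m) or (horizontal distance between pulley_26 and pad_3 below 0.012 m and z of pulley_26 in the frame of pad_3 between 0.0005 and 0.007 m) or (horizontal distance between pulley_26 and pad_4 below 0.012 m and z of pulley_26 in the frame of pad_4 between 0.0005 and 0.007 m)) and horizontal distance between pulley_26 and motor between 0.047 and 0.107 m and angle between each of pulley_26, pulley_40, pulley_53, pulley_64's own z axis and vertical below 0.12 rad and linear speed of each of pulley_26, pulley_40, pulley_53, pulley_64 below 0.02 m/s and angular speed of each of pulley_26, pulley_40, pulley_53, pulley_64 below 0.3 rad/s and ((horizontal distance between pulley_40 and pad_1 below 0.012 m and z of pulley_40 in the frame of pad_1 between 0.0005 and 0.007 m) or (horizontal distance between pulley_40 and pad_2 below 0.012 m and z of pulley_40 in the frame of pad_2 between 0.0005 and 0.007 m) or (horizontal distance between pulley_40 and pad_3 below 0.012 m and z of pulley_40 in the frame of pad_3 between 0.0005 and 0.007 m) or (horizontal distance between pulley_40 and pad_4 below 0.012 m and z of pulley_40 in the frame of pad_4 between 0.0005 and 0.007 m)) and horizontal distance between pulley_40 and motor between 0.131 and 0.191 m and ((horizontal distance between pulley_53 and pad_1 below 0.012 m and z of pulley_53 in the frame of pad_1 between 0.0005 and 0.007 m) or (horizontal distance between pulley_53 and pad_2 below 0.012 m and z of pulley_53 in the frame of pad_2 between 0.0005 and 0.007 m) or (horizontal distance between pulley_53 and pad_3 below 0.012 m and z of pulley_53 in the frame of pad_3 between 0.0005 and 0.007 m) or (horizontal distance between pulley_53 and pad_4 below 0.012 m and z of pulley_53 in the frame of pad_4 between 0.0005 and 0.007 m)) and horizontal distance between pulley_53 and motor between 0.215 and 0.275 m and ((horizontal distance between pulley_64 and pad_1 below 0.012 m and z of pulley_64 in the frame of pad_1 between 0.0005 and 0.007 m) or (horizontal distance between pulley_64 and pad_2 below 0.012 m and z of pulley_64 in the frame of pad_2 between 0.0005 and 0.007 m) or (horizontal distance between pulley_64 and pad_3 below 0.012 m and z of pulley_64 in the frame of pad_3 between 0.0005 and 0.007 m) or (horizontal distance between pulley_64 and pad_4 below 0.012 m and z of pulley_64 in the frame of pad_4 between 0.0005 and 0.007 m)) and horizontal distance between pulley_64 and motor between 0.299 and 0.359 m); the robot touches nothing.
It also fails if it takes over 115 s, if anything falls off the work surface, if the arm or the gripper's body presses on something with over 40 N, if the wrist force passes 120 N, or if a joint passes its speed limit or range.

### The arm

A 7-joint arm with a two-finger parallel gripper is mounted at the origin on a cart in front of the work surface, level with it; the furniture and walls round the work are solid. World frame = base frame: x ahead of the robot, y to its left, z up, the work surface at z = 0. Lengths are in mm, angles in degrees, forces in N, time in s.
With the tool pointing down it reaches from about 425 to 875 mm from the base axis. Payload 8.4 kg.
Tool frame: the origin (TCP) lies midway between the tips of the shut fingers; the grasp point (between the pads) lies robot.hold_point_z behind it (robot.hold_point_z is the distance from the TCP to the grasp point, in mm); z points along the fingers, y is the line along which they close (so a half turn about z gives the same grasp; the last joint's range is limited). The gripper opens to 85 mm and grips with 20 to 120 N. Pads are 22 mm wide; open, the fingers measure 114 mm over their backs; the gripper's body (76 mm by 85 mm) begins 54 mm behind the grasp point. The pads swing forward as they close: fully open they stand 13 mm farther back than shut.
Start: joints at [-82.804, 19.091, 2.286, 83.961, -0.768, 76.965, -3.352], TCP at [144.896, 633.616, 231.308] pointing down, gripper open.
Joint ranges: [-147.57, 147.57], [-21.85, 119.76], [-74.77, 79.35], [14.55, 137.4], [-85.83, 265.84], [4.83, 119.75], [-152.11, 152.11]. Speed limits (degrees/s): [127.2, 127.2, 159.86, 159.86, 180, 180, 180].

### API

Orientations are given as [roll, pitch, yaw] about the fixed x, y, z axes, in that order (R = Rz(yaw) Ry(pitch) Rx(roll)).
In Python, from station import robot gives the robot as it stands.
- The arm moves only by the tool apply_moves, never from a script. Its argument "targets" is a list of rows, each a list of 3 entries, a list of its own where there are three numbers: the closure, from 0 (fully open) to 1 (shut), then the shift along the tool's x, y, z in mm, then the turn about the tool's z in rad. In form: [[jaw, [tx, ty, tz], spin], ...]. A call has 1 to 10 rows; each row shifts and turns the commanded pose from where the row before left it, along the tool's axes as they then stand; what a row does not reach is not made up. A row lasts 1/10 s, in which the tool goes at most 50 mm and 8.59 degrees, less where a joint would pass 70% of its speed; a pose out of reach is approached as far as the arm can. A call with a gripper value outside its range is refused whole. The fingers move at their own pace and stop on an object; the grip force is fixed at half the most. Time passes only in rows, so rows that do not move let the fingers close. It gives the time, the measured TCP pose, the force, the opening and the grip force at its end, in the units of the state.
- robot.read_state(): the state, without advancing time (a new reading comes with each control period).
- robot.camera(name): name is "scene" or "top" or "wrist"; returns (picture, depth): 384x512x3 uint8, red, green, blue; 384x512 float32, mm along the optical axis (not along the pixel's ray), 0 where there is no reading.
- robot.camera_params(name): a dict with "vertical_fov" (degrees; the focal length in pixels is half the picture's height over the tangent of half this angle, whatever the lens; pixels are square), "cx", "cy" (the principal point, pixels), "world_from_camera" (4x4, takes a point from camera to world coordinates); the wrist camera has in their place "mount" (4x4, takes a point from camera to tool coordinates, whose origin is the TCP and whose axes are the flange's). Camera axes: x right, y down, z forward; pixel columns grow to the right and rows downward; lengths in mm; the calibration is good to about 2 mm. A picture is of the moment at which its call begins: read the wrist's pose just before it. camera_params takes no time and is no camera call.
- robot.sign_off(): hands the job in; it is judged then, once.
The state is a dict: "time": time; "joints": joint angles; "joint_vel": joint speeds; "joint_efforts": joint torques, N m; "eef_pos": TCP position; "eef_rot": TCP orientation; "contact_force": force on the tool from outside, world axes, zero at the start; "ft_torque": the same for the moment, N m; "opening": opening from 0.0 (shut) to 1.0 (fully open); "grasp_force": force on a finger pad.
Only numpy, scipy, OpenCV 4.12 (cv2) and the standard library are available. Lean on these libraries where they do the work, as an engineer would, in place of code of your own. Each camera call takes 0.05 s, during which the arm holds its last target. There are 200 camera calls.

## Working session

There is one attempt and no reset: what is moved stays moved. The work goes in short steps, Python scripts to look and compute and a tool call to move; the robot and the scene stay as the last step left them, time stands still between calls to the robot, and variables do not carry over. Pictures are saved under pics/ and viewed, at most 14 in all, crops included, and the job is handed in when it is done.

Besides the shell and the picture viewer there is one more tool, called after "Call:" as a command line: name --argument value ..., lists and objects as JSON in quotes. apply_moves: Moves the arm, as the interface text tells. Its arguments: {"type":"object","properties":{"targets":{"type":"array","items":{"type":"array"}}},"required":["targets"]}

```bash
mkdir -p pics; ls
python3 - <<'E'
from station import robot
import cv2,numpy as np
print(robot.read_state()); print(robot.hold_point_z)
for n in("scene","top","wrist"):
    p=robot.camera_params(n); print(n,p)
    im,d=robot.camera(n); np.savez(f'pics/{n}0.npz',im=im,d=d); cv2.imwrite(f'pics/{n}0.png',im[:,:,::-1])
E
```

```text
pics
{'time': 0.0, 'joints': array([-82.80452168,  19.13332484,   2.28446673,  84.01373963,
        -0.76792015,  76.96642372,  -3.35305736]), 'joint_vel': array([-0.05828163,  0.06979306, -0.04412792,  0.02743479, -0.07470951,
       -0.11097974,  0.0375437 ]), 'joint_efforts': array([ 1.38594638e-03, -6.58547616e+01,  1.36652749e+00, -4.05552542e+01,
        1.70292053e-02,  1.24691759e-02,  5.12971656e-05]), 'eef_pos': array([144.80235264, 633.16829822, 230.38068426]), 'eef_rot': array([-1.79901967e+02,  6.50384053e-03,  1.67118602e+02]), 'contact_force': array([-0.33576751, -0.3296197 , -0.01425744]), 'ft_torque': array([ 0.02179715, -0.02679999, -0.06211386]), 'grasp_force': 0.0, 'opening': 1.0015606551779017}
18.700000000000003
scene {'vertical_fov': 52.04985451896373, 'cx': 248.34386310111628, 'cy': 193.15839435104076, 'world_from_camera': array([[ 7.16268014e-01, -3.70182432e-01,  5.91544672e-01,
        -2.36904931e+02],
       [-6.97782387e-01, -3.70542967e-01,  6.13023368e-01,
        -9.14363792e+02],
       [-7.73776381e-03, -8.51858484e-01, -5.23714856e-01,
         7.0
[... 298 characters left out ...]

       [-9.94965211e-01,  9.66846452e-02, -2.63876711e-02,
        -1.20510808e+02],
       [ 5.70531154e-03, -2.08225905e-01, -9.78064119e-01,
         1.50360889e+03],
       [ 0.00000000e+00,  0.00000000e+00,  0.00000000e+00,
         1.00000000e+00]])}
wrist {'vertical_fov': 65.86342865844057, 'cx': 263.2469522548935, 'cy': 187.6760731715487, 'mount': array([[-8.52965626e-04, -9.58419076e-01, -2.85363185e-01,
         7.31125869e+01],
       [ 9.99999585e-01, -9.08994023e-04,  6.38903001e-05,
         9.57011992e-01],
       [-3.20627112e-04, -2.85363012e-01,  9.58419453e-01,
        -1.42112635e+02],
       [ 0.00000000e+00,  0.00000000e+00,  0.00000000e+00,
         1.00000000e+00]])}
```

View pics/top0.png

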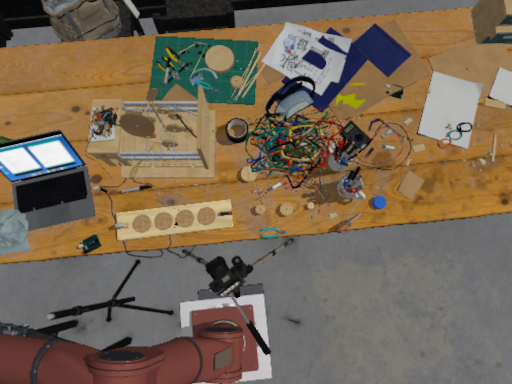

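View pics/scene0.png

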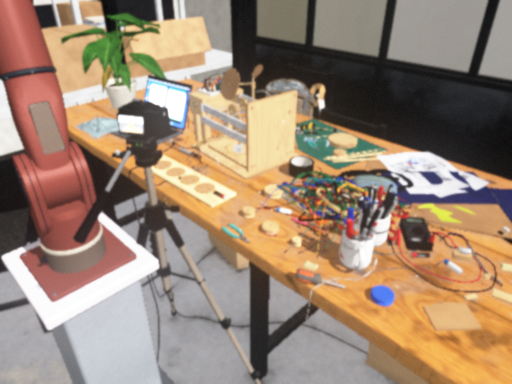

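View pics/wrist0.png

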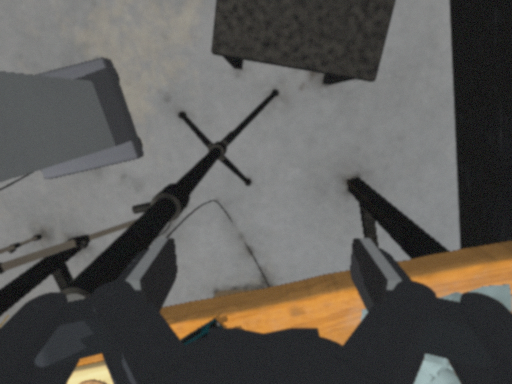

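Top view: the board is at (117–232, 200–238) with 4 pads near (141,222), (162,220), (185,217) and (206,215). Pulley candidates are (248,174), (260,210), (287,209) and a small one near (310,206). The blue disc at (378,202) is not meant. I'll enlarge this area.

```bash
cat > h.py <<'E'
from station import robot
import numpy as np, cv2
from scipy.spatial.transform import Rotation as R
def cam(n):
    st=robot.read_state(); p=robot.camera_params(n)
    if n=='wrist':
        T=np.eye(4);T[:3,:3]=R.from_euler('xyz',st['eef_rot'],degrees=True).as_matrix();T[:3,3]=st['eef_pos']
        p['world_from_camera']=T@p['mount']
    im,d=robot.camera(n); return im,d,p
def ray(p,u,v,z):
    f=192/np.tan(np.radians(p['vertical_fov']/2)); T=p['world_from_camera']
    r=T[:3,:3]@np.array([(u-p['cx'])/f,(v-p['cy'])/f,1]); return T[:3,3]+r*(z-T[2,3])/r[2]
def pix(p,X):
    f=192/np.tan(np.radians(p['vertical_fov']/2)); T=p['world_from_camera']
    c=T[:3,:3].T@(np.array(X)-T[:3,3]); return f*c[0]/c[2]+p['cx'],f*c[1]/c[2]+p['cy']
E
python3 - <<'E'
from h import *
p=robot.camera_params('top'); im=np.load('pics/top0.npz')['im'][:,:,::-1]
for n,u,v,z in [('A',248,174,20),('B',260,210,20),('C',287,209,20),('D',310,206,18),('pa',141,222,15),('pb',162,220,15),('pc',185,217,15),('pd',206,215,15)]:
    print(n,ray(p,u,v,z).round())
c=im[155:245,100:400]; a=cv2.resize(c[:,:140],None,fx=5.5,fy=3.2*1.03) if 0 else None
l=cv2.resize(im[190:245,105:245],None,fx=5.7,fy=5.7,interpolation=cv2.INTER_CUBIC)[:300]
r=cv2.resize(im[165:218,230:370],None,fx=5.7,fy=5.7,interpolation=cv2.INTER_CUBIC)[:298]
cv2.imwrite('pics/crop1.png',np.vstack([l,r])[:600])
E
```

```text
A [ 616. -149.   20.]
B [ 467. -181.   20.]
C [ 460. -287.   20.]
D [ 464. -378.   18.]
pa [467. 285.  15.]
pb [466. 203.  15.]
pc [469. 113.  15.]
pd [469.  31.  15.]
```

View pics/crop1.png

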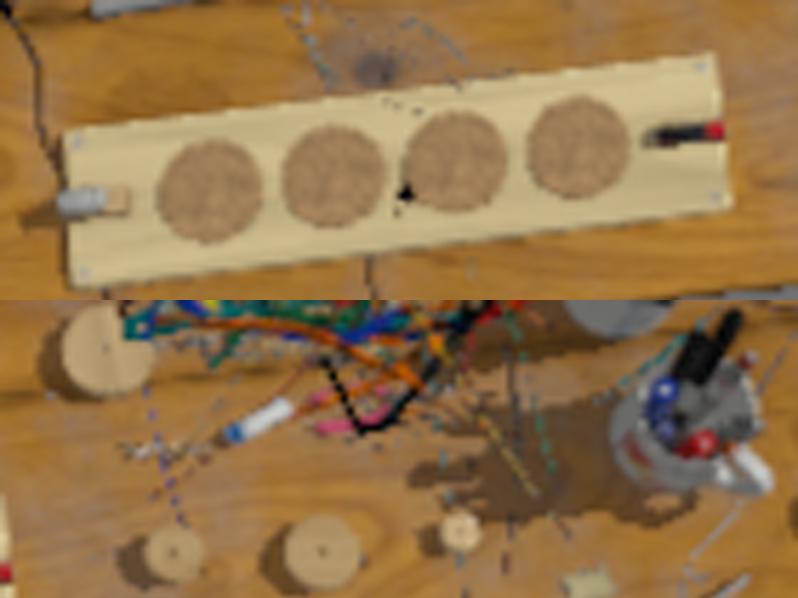

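The motor is the silver part at the left (+y) end and the AA cell is at the right. The pads run along y at x≈467. Pulleys, by size against 3.9 mm/px:

| Candidate (top view) | Measured diameter | Pulley |
|---|---|---|
| (248,174) | ≈62 mm | 64 |
| (287,209) | ≈52 mm, not blue | 53 |
| (260,210) | ≈40 mm | 40 |
| (310,206) | ≈27 mm | 26 |

Next I move over the board to get a close wrist view.

Call:
apply_moves --targets '[[0, [0, 0, 0], -0.112], [0, [0, 0, 0], -0.113], [0, [-27, -39, 0], 0], [0, [-27, -39, 0], 0], [0, [-27, -39, 0], 0], [0, [-27, -39, 0], 0], [0, [-27, -39, 0], 0], [0, [-27, -39, 0], 0], [0, [-27, -39, 0], 0], [0, [-27, -39, 0], 0]]'

```text
time: 1.15
eef_pos: [361.7, 319.8, 231.3]
eef_rot: [180.0, -0.0, -180.0]
contact_force: [0.7, 0.2, 0.5]
opening: 0.998
grasp_force: 0.0
```

Call:
apply_moves --targets '[[0, [-27, -40, 0], 0], [0, [-27, -40, 0], 0], [0, [-27, -40, 0], 0], [0, [-27, -40, 0], 0], [0, [0, 0, 0], 0], [0, [0, 0, 0], 0]]'

```text
time: 1.75
eef_pos: [469.2, 160.7, 231.2]
eef_rot: [180.0, -0.0, 179.8]
contact_force: [0.2, 0.4, -0.4]
opening: 0.999
grasp_force: 0.0
```

Run:
```python
from h import *
print(robot.read_state()['eef_pos'])
im,d,p=cam('wrist'); np.savez('pics/w1.npz',im=im,T=p['world_from_camera']); cv2.imwrite('pics/w1.png',im[:,:,::-1])
for x in [(467,285,15),(466,203,15),(469,113,15),(469,31,15)]: print(pix(p,x))
```

```text
[469.2442919  160.67650412 231.18609245]
(np.float64(363.7194561842711), np.float64(159.20518274711554))
(np.float64(296.87045665139374), np.float64(158.63582854131752))
(np.float64(223.53917901932348), np.float64(161.30206324252154))
(np.float64(156.80947576425268), np.float64(161.5362798588247))
```

View pics/w1.png

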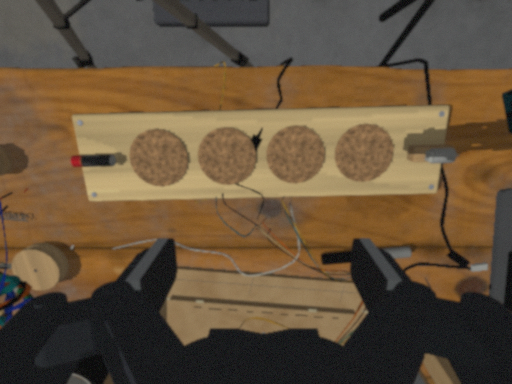

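The wrist view shows the pads at about (160,157), (228,155), (296,153) and (365,152), with the motor at the right (435,155), so +y. I'll measure the pads and move on to the pulleys.

```bash
cat >> h.py <<'E'
def blobs(m,lo,hi):
    n,l,s,c=cv2.connectedComponentsWithStats(m.astype(np.uint8))
    return [(c[i],s[i]) for i in range(1,n) if lo<s[i][4]<hi]
E
python3 - <<'E'
from h import *
z=np.load('pics/w1.npz'); p=robot.camera_params('wrist');p['world_from_camera']=z['T']
g=cv2.cvtColor(z['im'],cv2.COLOR_RGB2GRAY); sub=g[90:205,80:440]
t,m=cv2.threshold(cv2.GaussianBlur(sub,(5,5),0),0,255,cv2.THRESH_OTSU)
m=cv2.morphologyEx(255-m,cv2.MORPH_OPEN,np.ones((9,9)))
for c,s in blobs(m>0,1500,4500):
    u,v=s[0]+s[2]/2-.5+80,s[1]+s[3]/2-.5+90
    print(c+[80,90],(u,v),s,ray(p,u,v,15).round(1))
E
```

```text
[364.09310215 152.07538636] (np.float64(364.0), np.float64(152.0)) [ 255   34   59   57 2653] [458.1 284.5  15. ]
[228.75172164 154.60529177] (np.float64(229.5), np.float64(155.0)) [ 119   37   62   57 2759] [461.2 120.6  15. ]
[295.82100872 153.60068259] (np.float64(296.0), np.float64(153.5)) [ 187   36   59   56 2637] [459.6 201.8  15. ]
[159.41797753 156.62921348] (np.float64(159.5), np.float64(156.5)) [  50   39   60   56 2670] [462.8  35.   15. ]
[314.89135802 200.06748971] (np.float64(293.0), np.float64(198.5)) [  67  103  293   12 2430] [517.5 199.6  15. ]
```

Call:
apply_moves --targets '[[0, [0, -44, 0], 0], [0, [0, -44, 0], 0], [0, [0, -44, 0], 0], [0, [0, -44, 0], 0], [0, [0, -44, 0], 0], [0, [0, -44, 0], 0], [0, [0, -44, 0], 0], [0, [0, -44, 0], 0], [0, [0, -44, 0], 0], [0, [0, -44, 0], 0]]'

```text
time: 2.8
eef_pos: [469.9, -277.9, 231.4]
eef_rot: [179.9, 0.1, -179.8]
contact_force: [0.4, 1.2, 0.7]
opening: 0.999
grasp_force: 0.0
```

Run:
```python
from h import *
s=robot.read_state();print(s['eef_pos'],s['eef_rot'],s['joints'].round())
im,d,p=cam('wrist'); np.savez('pics/w2.npz',im=im,T=p['world_from_camera']); cv2.imwrite('pics/w2.png',im[:,:,::-1])
for x in [(616,-149,20),(467,-181,20),(460,-287,20),(464,-378,20)]: print(pix(p,x))
```

```text
[ 469.867394   -277.93784799  231.41800544] [ 1.79948432e+02  5.48133186e-02 -1.79768283e+02] [-23.   9.  54. 101.  -8.  74. 124.]
(np.float64(357.1053882044456), np.float64(268.1941608433649))
(np.float64(342.24623213212254), np.float64(159.81537533081107))
(np.float64(254.67552611117043), np.float64(153.83034746041045))
(np.float64(179.27096978020538), np.float64(156.89316625224083))
```

View pics/w2.png

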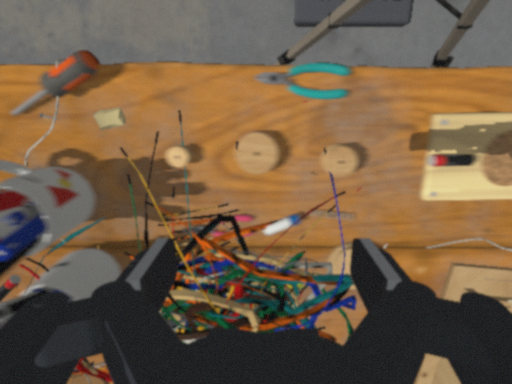

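The wrist view shows pulley_26 at (177,155), pulley_53 at (257,152) and pulley_40 at (341,158), all clear. Pulley_64 is near (345,262), partly behind a finger. J7 is getting high (124°), so I'll work at yaw 135°, which also suits the free sides of the 64.

```bash
cat >> h.py <<'E'
def circ(im,p,X,dia,win=45):
    "Hough circle of the top face near world X; returns its world centre and diameter"
    f=192/np.tan(np.radians(p['vertical_fov']/2)); T=p['world_from_camera']
    u,v=pix(p,X); dep=(T[:3,:3].T@(np.array(X)-T[:3,3]))[2]; r=f*dia/2/dep; win=int(r+win)
    x0,y0=max(0,int(u)-win),max(0,int(v)-win); k=4
    g=cv2.resize(cv2.cvtColor(im,cv2.COLOR_RGB2GRAY)[y0:int(v)+win,x0:int(u)+win],None,fx=k,fy=k,interpolation=cv2.INTER_CUBIC)
    g=cv2.GaussianBlur(g,(9,9),0)
    c=cv2.HoughCircles(g,cv2.HOUGH_GRADIENT,1,40,param1=60,param2=10,minRadius=int(k*r*.88),maxRadius=int(k*r*1.12))
    if c is None: return []
    out=[]
    for a,b,q in c[0][:3]:
        a,b=(a+.5)/k-.5+x0,(b+.5)/k-.5+y0
        out.append((round(a,1),round(b,1),ray(p,a,b,X[2])[:2].round(1),round(2*q/k*dep/f,1)))
    return out
def go(x,y,z,psi=None):
    s=robot.read_state(); q=s['eef_pos']; a=np.radians(s['eef_rot'][2]); dx,dy=x-q[0],y-q[1]
    print('pos',q.round(1),'yaw',s['eef_rot'][2].round(1),'shift',np.round([np.cos(a)*dx+np.sin(a)*dy,np.sin(a)*dx-np.cos(a)*dy,q[2]-z],1))
E
python3 - <<'E'
from h import *
z=np.load('pics/w2.npz'); p=robot.camera_params('wrist');p['world_from_camera']=z['T']
for n,u,v,h,d in [('26',177,155,18,26),('53',257,152,18,53),('40',341,158,22,40),('64',345,262,20,64)]:
    X=ray(p,u,v,h); print(n,X.round(),circ(z['im'],p,X,d,25))
E
```

```text
26 [ 462. -381.   18.] [(np.float32(175.0), np.float32(156.2), array([ 463.6, -383.7]), np.float64(24.6)), (np.float32(147.5), np.float32(139.0), array([ 442.9, -414.8]), np.float64(23.9))]
53 [ 458. -284.   18.] []
40 [ 464. -183.   22.] []
64 [ 607. -166.   20.] [(np.float32(371.2), np.float32(267.5), array([ 614.9, -129.9]), np.float64(56.9))]
```

Call:
apply_moves --targets '[[0, [0, 0, 0], 0.13], [0, [0, 0, 0], 0.13], [0, [0, 0, 0], 0.13], [0, [0, 0, 0], 0.13], [0, [0, 0, 0], 0.13], [0, [0, 0, 0], 0.13], [0, [0, 0, 0], 0.0]]'

```text
time: 3.55
eef_pos: [469.9, -276.5, 231.0]
eef_rot: [180.0, -0.0, 135.4]
contact_force: [-0.7, 0.8, -1.1]
opening: 0.994
grasp_force: 0.0
```

Hough is weak here, so I'll use the wrist depth: mask by height and take the top-face centroid.

```bash
cat >> h.py <<'E'
def cloud(d,p):
    f=192/np.tan(np.radians(p['vertical_fov']/2)); T=p['world_from_camera']
    v,u=np.mgrid[:384,:512]; c=np.stack([(u-p['cx'])/f*d,(v-p['cy'])/f*d,d],-1)
    W=c@T[:3,:3].T+T[:3,3]; W[d<=0]=np.nan; return W
def tops(d,p,lo,hi,amin=40,near=None):
    W=cloud(d,p); z=W[...,2]; m=cv2.morphologyEx(((z>lo)&(z<hi)).astype(np.uint8),cv2.MORPH_OPEN,np.ones((3,3)))
    n,l,s,c=cv2.connectedComponentsWithStats(m)
    for i in range(1,n):
        if s[i][4]>=amin:
            P=W[l==i]; o=np.median(P,0)
            if near is None or min(np.hypot(*(o[:2]-q)) for q in near)<40:
                (cx,cy),r=cv2.minEnclosingCircle(P[:,:2].astype(np.float32))
                print('px',c[i].round(),'mean',P.mean(0).round(1),'mec',round(cx,1),round(cy,1),'dia',round(2*r,1),'area-dia',s[i][4])
E
python3 - <<'E'
from h import *
im,d,p=cam('wrist'); np.savez('pics/w3.npz',im=im,d=d,T=p['world_from_camera'])
W=cloud(d,p); print('table z', np.nanmedian(W[100:200,200:300,2]))
tops(d,p,10,30,40,[np.array(q) for q in [(464,-380),(460,-285),(466,-182),(614,-150)]])
E
```

```text
table z -0.35709564558050033
px [322. 104.] mean [ 468.7 -179.5   21.4] mec 469.3 -179.2 dia 40.3 area-dia 1008
px [254. 159.] mean [ 459.5 -280.5   17.4] mec 459.9 -281.1 dia 52.0 area-dia 1388
px [423. 170.] mean [ 614.4 -143.4   19.5] mec 617.6 -148.4 dia 64.4 area-dia 1689
px [400. 185.] mean [ 610.4 -175.4   18.7] mec 609.5 -175.8 dia 28.8 area-dia 151
px [204. 213.] mean [ 463.8 -376.7   17.2] mec 463.8 -377.0 dia 26.1 area-dia 312
```

Depth gives all four with the right heights and diameters: 26 at (464,-377), 53 at (460,-281), 40 at (469,-179) and 64 at (617,-148). I'll take the 53 first, as it is nearest.

Call:
apply_moves --targets '[[0, [4.2, -10.2, 40], 0.007], [0, [0, 0, 50], 0], [0, [0, 0, 50], 0], [0, [0, 0, 45], 0], [0, [0, 0, 25], 0], [0, [0, 0, 12], 0], [0, [0, 0, 8], 0], [0, [0, 0, 0], 0]]'

```text
time: 4.4
eef_pos: [459.3, -282.5, 1.5]
eef_rot: [180.0, 0.0, 135.0]
contact_force: [0.7, -0.2, 0.4]
opening: 1.001
grasp_force: 0.0
```

Call:
apply_moves --targets '[[1, [0, 0, 0], 0], [1, [0, 0, 0], 0], [1, [0, 0, 0], 0], [1, [0, 0, 0], 0], [1, [0, 0, 0], 0], [1, [0, 0, 0], 0], [1, [0, 0, 0], 0], [1, [0, 0, 0], 0]]'

```text
time: 5.2
eef_pos: [459.8, -282.9, 2.9]
eef_rot: [179.9, 0.1, 134.9]
contact_force: [-3.9, 3.2, 14.7]
opening: 0.564
grasp_force: 60.1
```

Call:
apply_moves --targets '[[1, [0, 0, -30], 0], [1, [0, 0, -50], 0], [1, [0, 0, -50], 0], [1, [0, 0, -50], 0], [1, [0, 0, -50], 0], [1, [0, 0, 0], 0]]'

```text
time: 5.8
eef_pos: [461.3, -284.8, 237.9]
eef_rot: [179.7, 0.5, 134.9]
contact_force: [1.1, -0.0, -1.4]
opening: 0.567
grasp_force: 63.0
```

Call:
apply_moves --targets '[[1, [28.3, 28.4, 0], 0], [1, [28.3, 28.4, 0], 0], [1, [28.3, 28.4, 0], 0], [1, [28.3, 28.4, 0], 0], [1, [28.3, 28.4, 0], 0], [1, [28.3, 28.4, 0], 0], [1, [28.3, 28.4, 0], 0], [1, [28.3, 28.4, 0], 0], [1, [28.3, 28.4, 0], 0], [1, [28.3, 28.4, 0], 0]]'

```text
time: 6.8
eef_pos: [459.9, 119.7, 231.6]
eef_rot: [179.9, -0.0, 134.9]
contact_force: [0.4, -0.3, -0.4]
opening: 0.565
grasp_force: 63.0
```

Run:
```python
from h import *
s=robot.read_state();print(s['eef_pos'],s['eef_rot'],s['joints'].round(),s['opening'],s['grasp_force'])
im,d,p=cam('wrist'); np.savez('pics/w4.npz',im=im,d=d,T=p['world_from_camera']); cv2.imwrite('pics/w4.png',im[:,:,::-1])
for q in [(458.1,286.2),(459.6,202.2),(461,118.5),(462.8,34.5)]: print(np.round(pix(p,(*q,15))))
tops(d,p,13.5,18,300)
```

```text
[459.86110807 119.74918814 231.60054754] [ 1.79939774e+02 -2.94199932e-02  1.34909530e+02] [-57.  -4.  36. 109.   2.  74.  23.] 0.5645016566586284 63.00009591539492
[367.  57.]
[312. 113.]
[263. 163.]
[218. 210.]
px [366.  58.] mean [459.4 284.9  14.7] mec 459.8 284.5 dia 71.2 area-dia 2511
px [312. 114.] mean [460.6 201.5  14.6] mec 461.5 200.6 dia 71.5 area-dia 2108
px [454. 138.] mean [602.1 302.3  15.1] mec 603.7 301.7 dia 119.6 area-dia 735
px [262. 164.] mean [461.2 117.4  14.6] mec 463.4 116.8 dia 71.0 area-dia 1857
px [211. 206.] mean [453.8  31.9  14.5] mec 457.5 32.6 dia 66.8 area-dia 980
```

View pics/w4.png

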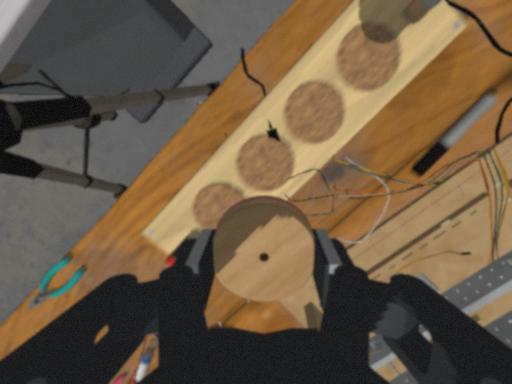

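The 53 is held level (hole at (264,257)), and its pad is at (264,163) by depth. I'll measure its offset in the hand from this same shot.

Run:
```python
from h import *
z=np.load('pics/w4.npz'); p=robot.camera_params('wrist');p['world_from_camera']=z['T']
W=cloud(z['d'],p)[205:300,220:308].reshape(-1,3); W=W[(W[:,2]>236)&(W[:,2]<256)]
print(len(W),np.median(W,0),W[:,2].std()); print('hole',ray(p,264,257,np.median(W[:,2])))
go(462,117.3,19.5)
```

```text
7454 [457.94432207 122.62838975 246.04080266] 0.7531279236665526
hole [460.04788141 120.80905472 246.04080266]
pos [459.  127.1 231.3] yaw 135.3 shift [ -9.   -4.9 211.8]
```

Call:
apply_moves --targets '[[1, [0, 0, 40], 0], [1, [0, 0, 50], 0], [1, [0, 0, 50], 0], [1, [0, 0, 30], 0], [1, [0, 0, 0], 0], [1, [0, 0, 0], 0]]'

```text
time: 7.45
eef_pos: [460.5, 118.0, 62.1]
eef_rot: [-180.0, 0.0, 134.9]
contact_force: [0.0, -0.0, 0.2]
opening: 0.566
grasp_force: 63.0
```

Run:
```python
from h import *
go(462,117.3,19.2)
```

```text
pos [460.5 118.   62.1] yaw 134.9 shift [-1.6  0.6 42.9]
```

Call:
apply_moves --targets '[[1, [-1.6, 0.6, 25], 0], [1, [0, 0, 12], 0], [1, [0, 0, 6], 0], [1, [0, 0, 0], 0], [1, [0, 0, 0], 0]]'

```text
time: 7.95
eef_pos: [462.3, 117.8, 19.2]
eef_rot: [179.9, 0.0, 134.9]
contact_force: [0.8, -0.1, 0.1]
opening: 0.563
grasp_force: 63.0
```

Call:
apply_moves --targets '[[0.22, [0, 0, 0], 0], [0.22, [0, 0, 0], 0], [0.22, [0, 0, 0], 0], [0.22, [0, 0, 0], 0], [0.22, [0, 0, -20], 0], [0.22, [0, 0, -50], 0], [0, [0, 0, -50], 0], [0, [0, 0, -50], 0], [0, [0, 0, -42], 0], [0, [0, 0, 0], 0]]'

```text
time: 8.95
eef_pos: [464.4, 118.4, 236.0]
eef_rot: [179.5, 0.1, 134.9]
contact_force: [1.5, 0.6, -0.8]
opening: 1.003
grasp_force: 0.0
```

Run:
```python
from h import *
im,d,p=cam('wrist'); cv2.imwrite('pics/w5.png',im[:,:,::-1])
tops(d,p,28,40,300)
go(469.1,-179.4,230)
```

```text
px [ 35. 108.] mean [241.3 -13.4  34.1] mec 236.9 -19.2 dia 28.3 area-dia 301
px [260. 161.] mean [461.5 119.9  32.4] mec 462.2 119.5 dia 52.1 area-dia 1477
pos [463.1 118.2 233.1] yaw 134.9 shift [-214.9 -205.9    3.1]
```

The 53 is placed about 2 mm off centre, with its top at z≈33 as it should be. Next is the 40.

Call:
apply_moves --targets '[[0, [-26.9, -25.8, 0], 0], [0, [-26.9, -25.8, 0], 0], [0, [-26.9, -25.8, 0], 0], [0, [-26.9, -25.8, 0], 0], [0, [-26.9, -25.8, 0], 0], [0, [-26.9, -25.8, 0], 0], [0, [-26.9, -25.8, 0], 0], [0, [-26.9, -25.8, 40], 0], [0, [0, 0, 50], 0], [0, [0, 0, 50], 0]]'

```text
time: 10.0
eef_pos: [466.9, -178.6, 91.7]
eef_rot: [-180.0, 0.1, 134.8]
contact_force: [1.7, 2.3, 0.4]
opening: 1.005
grasp_force: 0.0
```

Call:
apply_moves --targets '[[0, [0, 0, 30], 0], [0, [0, 0, 0], 0], [0, [0, 0, 0], 0]]'

```text
time: 10.3
eef_pos: [466.8, -178.0, 63.8]
eef_rot: [-179.9, -0.0, 134.9]
contact_force: [0.2, -0.4, 0.2]
opening: 1.0
grasp_force: 0.0
```

Run:
```python
from h import *
go(469.1,-179.4,5)
```

```text
pos [ 466.8 -178.    63.8] yaw 134.9 shift [-2.6  0.7 58.8]
```

Call:
apply_moves --targets '[[0, [-2.6, 0.7, 30], 0], [0, [0, 0, 20], 0], [0, [0, 0, 9], 0], [0, [0, 0, 0], 0], [1, [0, 0, 0], 0], [1, [0, 0, 0], 0], [1, [0, 0, 0], 0], [1, [0, 0, 0], 0], [1, [0, 0, 0], 0], [1, [0, 0, 0], 0]]'

```text
time: 11.3
eef_pos: [470.5, -178.7, 5.9]
eef_rot: [179.9, 0.0, 134.9]
contact_force: [-2.2, 4.0, 13.9]
opening: 0.434
grasp_force: 58.7
```

Call:
apply_moves --targets '[[1, [0, 0, 0], 0], [1, [0, 0, 0], 0], [1, [0, 0, 0], 0], [1, [0, 0, -30], 0], [1, [0, 0, -50], 0], [1, [0, 0, -50], 0], [1, [0, 0, -50], 0], [1, [0, 0, -45], 0], [1, [0, 0, 0], 0], [1, [0, 0, 0], 0]]'

```text
time: 12.3
eef_pos: [470.4, -178.4, 230.5]
eef_rot: [179.8, 0.0, 135.0]
contact_force: [-1.8, 0.0, -1.7]
opening: 0.435
grasp_force: 61.0
```

```bash
cat >> h.py <<'E'
def held(im,d,p):
    s=robot.read_state(); W=cloud(d,p)[190:330,215:312].reshape(-1,3); z=s['eef_pos'][2]
    W=W[(W[:,2]>z+5)&(W[:,2]<z+25)]; print('held',len(W),np.median(W,0).round(1),'std',W[:,2].std().round(1),'rel',(np.median(W,0)-s['eef_pos']).round(1))
E
python3 - <<'E'
from h import *
s=robot.read_state();print(s['opening'],s['grasp_force'])
im,d,p=cam('wrist'); held(im,d,p); cv2.imwrite('pics/w6.png',im[:,:,::-1])
go(461,201.3,230)
E
```

```text
0.434923871671673 61.02448157966137
held 5559 [ 468.8 -176.2  245.9] std 2.2 rel [-0.8  2.1 16.5]
pos [ 469.6 -178.3  229.4] yaw 135.0 shift [274.7 262.1  -0.6]
```

Call:
apply_moves --targets '[[1, [27.5, 26.2, 0], 0], [1, [27.5, 26.2, 0], 0], [1, [27.5, 26.2, 0], 0], [1, [27.5, 26.2, 0], 0], [1, [27.5, 26.2, 0], 0], [1, [27.5, 26.2, 0], 0], [1, [27.5, 26.2, 0], 0], [1, [27.5, 26.2, 0], 0], [1, [27.5, 26.2, 0], 0], [1, [27.2, 26.3, 0], 0]]'

```text
time: 13.35
eef_pos: [460.4, 201.7, 227.6]
eef_rot: [-179.8, -0.0, 134.9]
contact_force: [0.2, 0.2, 0.1]
opening: 0.439
grasp_force: 61.0
```

Call:
apply_moves --targets '[[1, [0, 0, 40], 0], [1, [0, 0, 50], 0], [1, [0, 0, 50], 0], [1, [0, 0, 30], 0], [1, [0, 0, 0], 0], [1, [0, 0, 0], 0]]'

```text
time: 13.95
eef_pos: [461.0, 199.8, 59.2]
eef_rot: [-179.8, 0.0, 134.9]
contact_force: [-0.1, 0.6, 0.9]
opening: 0.434
grasp_force: 61.0
```

Run:
```python
from h import *
go(461.5,201,21)
```

```text
pos [461.  199.8  59.2] yaw 134.9 shift [ 0.5  1.2 38.2]
```

Call:
apply_moves --targets '[[1, [0.5, 1.2, 20], 0], [1, [0, 0, 12], 0], [1, [0, 0, 6], 0], [1, [0, 0, 0], 0], [1, [0, 0, 0], 0]]'

```text
time: 14.45
eef_pos: [462.3, 202.2, 22.4]
eef_rot: [180.0, 0.0, 134.9]
contact_force: [0.4, 0.3, 0.8]
opening: 0.434
grasp_force: 61.0
```

Call:
apply_moves --targets '[[0.35, [0, 0, 0], 0], [0.35, [0, 0, 0], 0], [0.35, [0, 0, 0], 0], [0.35, [0, 0, 0], 0], [0.35, [0, 0, -20], 0], [0.35, [0, 0, -50], 0], [0, [0, 0, -50], 0], [0, [0, 0, -50], 0], [0, [0, 0, -40], 0], [0, [0, 0, 0], 0]]'

```text
time: 15.45
eef_pos: [464.4, 203.2, 237.3]
eef_rot: [179.5, 0.0, 134.9]
contact_force: [-0.2, -0.4, -0.8]
opening: 0.996
grasp_force: 0.0
```

Run:
```python
from h import *
im,d,p=cam('wrist')
tops(d,p,28,45,300)
go(463.8,-377,230)
```

```text
px [260. 163.] mean [462.2 203.8  36.3] mec 462.9 203.3 dia 40.3 area-dia 898
px [213. 208.] mean [461.4 120.5  32.3] mec 462.0 119.1 dia 52.8 area-dia 1281
pos [463.2 202.8 234.4] yaw 134.9 shift [-410.9 -409.     4.4]
```

The 40 is placed about 3 mm off centre. Next is the 26.

Call:
apply_moves --targets '[[0, [-29.3, -29.2, 0], 0], [0, [-29.3, -29.2, 0], 0], [0, [-29.3, -29.2, 0], 0], [0, [-29.3, -29.2, 0], 0], [0, [-29.3, -29.2, 0], 0], [0, [-29.3, -29.2, 0], 0], [0, [-29.3, -29.2, 0], 0], [0, [-29.3, -29.2, 0], 0], [0, [-29.3, -29.2, 0], 0], [0, [-29.3, -29.2, 0], 0]]'

```text
time: 16.5
eef_pos: [460.9, -213.0, 231.1]
eef_rot: [179.8, -0.1, 134.9]
contact_force: [-0.2, 0.4, -2.5]
opening: 1.003
grasp_force: 0.0
```

Call:
apply_moves --targets '[[0, [-29.3, -29.2, 0], 0], [0, [-29.3, -29.2, 0], 0], [0, [-29.3, -29.2, 0], 0], [0, [-29.3, -29.2, 0], 0], [0, [0, 0, 0], 0], [0, [0, 0, 0], 0], [0, [0, 0, 0], 0]]'

```text
time: 17.2
eef_pos: [462.3, -362.4, 232.1]
eef_rot: [-180.0, -0.0, 134.9]
contact_force: [-0.6, 0.1, -0.0]
opening: 0.999
grasp_force: 0.0
```

Run:
```python
from h import *
print(robot.read_state()['joints'].round())
im,d,p=cam('wrist')
tops(d,p,10,30,40,[np.array((464,-377))])
go(463.8,-377,5)
```

```text
[-19.  22.  68.  95. -21.  77.  97.]
px [256. 171.] mean [ 464.  -377.    17.4] mec 464.2 -377.9 dia 25.9 area-dia 326
pos [ 462.8 -361.8  232.3] yaw 135.0 shift [-11.4 -10.1 227.3]
```

Call:
apply_moves --targets '[[0, [-11.5, -10.3, 40], 0], [0, [0, 0, 50], 0], [0, [0, 0, 50], 0], [0, [0, 0, 30], 0], [0, [0, 0, 0], 0], [0, [0, 0, 0], 0]]'

```text
time: 17.85
eef_pos: [464.0, -378.1, 63.9]
eef_rot: [-180.0, 0.1, 135.0]
contact_force: [-0.1, 0.0, 1.2]
opening: 1.005
grasp_force: 0.0
```

Run:
```python
from h import *
print(robot.read_state()['joints'].round())
go(464,-377.4,5)
```

```text
[-10.  33.  58. 104. -32.  61. 106.]
pos [ 464.  -378.1   63.9] yaw 135.0 shift [ 0.5  0.5 58.9]
```

Call:
apply_moves --targets '[[0, [0.5, 0.5, 30], 0], [0, [0, 0, 20], 0], [0, [0, 0, 9], 0], [0, [0, 0, 0], 0], [1, [0, 0, 0], 0], [1, [0, 0, 0], 0], [1, [0, 0, 0], 0], [1, [0, 0, 0], 0], [1, [0, 0, 0], 0], [1, [0, 0, 0], 0]]'

```text
time: 18.85
eef_pos: [463.4, -378.7, 4.8]
eef_rot: [180.0, 0.1, 134.9]
contact_force: [-1.3, 1.7, 7.0]
opening: 0.274
grasp_force: 58.5
```

Call:
apply_moves --targets '[[1, [0, 0, 0], 0], [1, [0, 0, 0], 0], [1, [0, 0, 0], 0], [1, [0, 0, -30], 0], [1, [0, 0, -50], 0], [1, [0, 0, -50], 0], [1, [0, 0, -50], 0], [1, [0, 0, -45], 0], [1, [0, 0, 0], 0], [1, [0, 0, 0], 0]]'

```text
time: 19.85
eef_pos: [463.3, -378.5, 230.0]
eef_rot: [180.0, 0.1, 134.9]
contact_force: [-0.0, 0.5, -0.8]
opening: 0.272
grasp_force: 58.9
```

Run:
```python
from h import *
s=robot.read_state();print(s['opening'],s['grasp_force'])
im,d,p=cam('wrist'); held(im,d,p)
go(460,284.7,230)
```

```text
0.2721212980116686 58.94767999649048
held 2987 [ 462.8 -377.3  242.6] std 3.4 rel [-0.2  0.6 13.9]
pos [ 463.  -377.9  228.7] yaw 134.9 shift [471.5 465.6  -1.3]
```

Call:
apply_moves --targets '[[1, [29.5, 29.1, 0], 0], [1, [29.5, 29.1, 0], 0], [1, [29.5, 29.1, 0], 0], [1, [29.5, 29.1, 0], 0], [1, [29.5, 29.1, 0], 0], [1, [29.5, 29.1, 0], 0], [1, [29.5, 29.1, 0], 0], [1, [29.5, 29.1, 0], 0], [1, [29.5, 29.1, 0], 0], [1, [29.5, 29.1, 0], 0]]'

```text
time: 20.9
eef_pos: [459.8, 23.0, 228.8]
eef_rot: [-179.9, -0.1, 134.9]
contact_force: [0.5, -0.5, -0.1]
opening: 0.275
grasp_force: 59.0
```

Call:
apply_moves --targets '[[1, [29.5, 29.1, 0], 0], [1, [29.5, 29.1, 0], 0], [1, [29.5, 29.1, 0], 0], [1, [29.5, 29.1, 0], 0], [1, [29.5, 29.1, 0], 0], [1, [29.5, 29.1, 0], 0], [1, [0, 0, 0], 0], [1, [0, 0, 40], 0], [1, [0, 0, 0], 0], [1, [0, 0, 0], 0]]'

```text
time: 21.9
eef_pos: [459.3, 268.8, 189.1]
eef_rot: [-179.8, 0.0, 134.8]
contact_force: [0.7, -0.4, 0.1]
opening: 0.271
grasp_force: 59.1
```

Run:
```python
from h import *
go(460,284.7,20)
im,d,p=cam('wrist'); cv2.imwrite('pics/w7.png',im[:,:,::-1]); tops(d,p,13.5,18,300)
```

```text
pos [459.3 268.8 189.1] yaw 134.8 shift [ 10.8  11.7 169.1]
px [275. 159.] mean [459.8 285.7  14.6] mec 459.9 284.6 dia 71.5 area-dia 2532
px [221. 202.] mean [452.3 207.9  14.6] mec 461.1 201.3 dia 71.2 area-dia 994
px [372. 232.] mean [601.7 304.2  15.1] mec 601.6 301.3 dia 119.5 area-dia 744
```

View pics/w7.png

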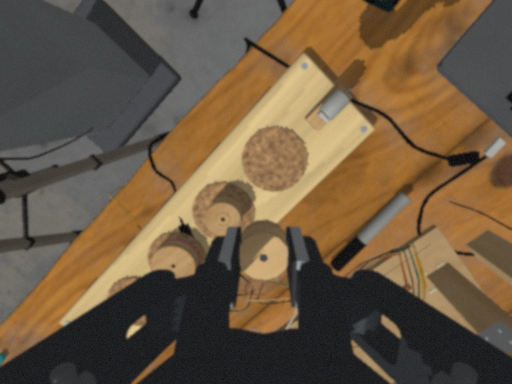

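The picture shows the 26 held level at (264,257), the first pad free at (275,158) and the motor at (330,105).

Call:
apply_moves --targets '[[1, [10.8, 11.7, 45], 0], [1, [0, 0, 50], 0], [1, [0, 0, 40], 0], [1, [0, 0, 20], 0], [1, [0, 0, 9], 0], [1, [0, 0, 4], 0], [1, [0, 0, 0], 0], [1, [0, 0, 0], 0]]'

```text
time: 22.75
eef_pos: [461.5, 286.4, 23.2]
eef_rot: [179.9, -0.0, 134.8]
contact_force: [-0.1, 0.6, 0.4]
opening: 0.272
grasp_force: 59.1
```

Run:
```python
from h import *
go(460,284.7,20)
```

```text
pos [461.5 286.4  23.2] yaw 134.8 shift [-0.1 -2.2  3.2]
```

Call:
apply_moves --targets '[[1, [0, -2.2, 2.5], 0], [1, [0, 0, 0.7], 0], [1, [0, 0, 0], 0], [0.5, [0, 0, 0], 0], [0.5, [0, 0, 0], 0], [0.5, [0, 0, 0], 0], [0.5, [0, 0, -20], 0], [0.5, [0, 0, -50], 0], [0, [0, 0, -50], 0], [0, [0, 0, -50], 0]]'

```text
time: 23.75
eef_pos: [458.8, 283.7, 190.2]
eef_rot: [-179.9, 0.0, 134.8]
contact_force: [0.1, 0.0, -0.7]
opening: 0.821
grasp_force: 0.0
```

Call:
apply_moves --targets '[[0, [0, 0, -40], 0], [0, [0, 0, 0], 0], [0, [0, 0, 0], 0]]'

```text
time: 24.05
eef_pos: [459.3, 284.6, 229.1]
eef_rot: [180.0, -0.0, 134.8]
contact_force: [0.3, -0.4, -1.9]
opening: 0.998
grasp_force: 0.0
```

Run:
```python
from h import *
im,d,p=cam('wrist')
tops(d,p,27,42,250)
go(470,-130,230)
```

```text
px [263. 165.] mean [459.3 285.2  32.4] mec 459.9 285.2 dia 25.6 area-dia 360
px [218. 214.] mean [462.2 204.6  36.2] mec 462.7 203.7 dia 40.6 area-dia 828
px [184. 255.] mean [470.3 130.4  32.1] mec 466.4 124.1 dia 50.9 area-dia 514
pos [458.7 284.2 227.9] yaw 134.8 shift [-301.6 -284.1   -2.1]
```

The 26 is well centred. Now to the 64.

Call:
apply_moves --targets '[[0, [-30, -28, 0], 0], [0, [-30, -28, 0], 0], [0, [-30, -28, 0], 0], [0, [-30, -28, 0], 0], [0, [-30, -28, 0], 0], [0, [-30, -28, 0], 0], [0, [-30, -28, 0], 0], [0, [-30, -28, 0], 0], [0, [-30, -28, 0], 0], [0, [-30, -28, 0], 0]]'

```text
time: 25.1
eef_pos: [470.9, -127.4, 227.6]
eef_rot: [-179.9, -0.1, 134.8]
contact_force: [0.2, 0.7, -0.9]
opening: 0.997
grasp_force: 0.0
```

Call:
apply_moves --targets '[[0, [-29, 25, 0], 0], [0, [-29, 25, 0], 0], [0, [-29, 25, 0], 0], [0, [-29, 25, 0], 0], [0, [0, 0, 0], 0], [0, [0, 0, 0], 0], [0, [0, 0, 0], 0]]'

```text
time: 25.8
eef_pos: [589.9, -134.8, 227.2]
eef_rot: [-179.6, -0.8, 134.4]
contact_force: [0.4, -0.5, -0.3]
opening: 0.999
grasp_force: 0.0
```

Run:
```python
from h import *
im,d,p=cam('wrist'); cv2.imwrite('pics/w8.png',im[:,:,::-1]); np.savez('pics/w8.npz',im=im,d=d,T=p['world_from_camera'])
tops(d,p,13,30,250,[np.array((617,-148))])
tops(d,p,17,22,250,[np.array((617,-148))])
go(617,-148,60); print(pix(p,(617,-148,20)))
```

```text
px [273. 186.] mean [ 616.1 -145.2   19.7] mec 619.6 -149.2 dia 68.3 area-dia 1835
px [273. 186.] mean [ 615.3 -144.7   19.5] mec 617.4 -148.0 dia 63.6 area-dia 1740
pos [ 590.1 -134.4  227.8] yaw 134.5 shift [-28.5   9.7 167.8]
(np.float64(272.14994219002443), np.float64(188.57483882327173))
```

View pics/w8.png

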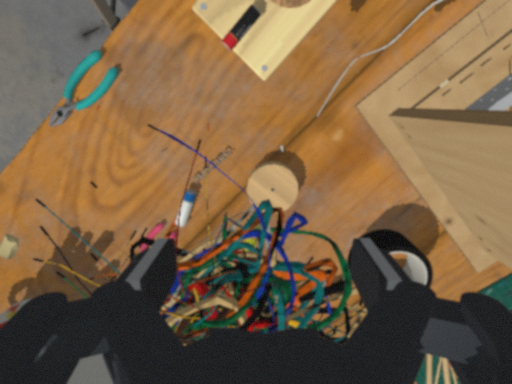

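Pulley_64 is at (272,188), clear above. The wire tangle starts just below it and a thin blue wire runs to its left. I'll check which grip angle has free finger footprints, using the height map.

Run:
```python
from h import *
z=np.load('pics/w8.npz'); p=robot.camera_params('wrist');p['world_from_camera']=z['T']
W=cloud(z['d'],p).reshape(-1,3); C=np.array([617,-147.8]); 
for psi in range(60,215,10):
    a=np.radians(psi); ty=np.array([np.sin(a),-np.cos(a)]); tx=np.array([np.cos(a),np.sin(a)])
    D=W[:,:2]-C; t=D@ty; s=D@tx; r=[]
    for g in(-1,1):
        m=(abs(s)<13)&(g*t>36)&(g*t<60); q=W[m,2]; r+=[(m.sum(),np.nanpercentile(q,90).round(),q.max().round())]
    print(psi,r)
c=z['im'][130:250,195:355,::-1]; cv2.imwrite('pics/c8.png',cv2.resize(c,None,fx=5,fy=5,interpolation=cv2.INTER_CUBIC))
```

```text
60 [(np.int64(6778), np.float64(321.0), np.float64(326.0)), (np.int64(395), np.float64(33.0), np.float64(36.0))]
70 [(np.int64(7605), np.float64(322.0), np.float64(326.0)), (np.int64(357), np.float64(32.0), np.float64(34.0))]
80 [(np.int64(7230), np.float64(323.0), np.float64(326.0)), (np.int64(386), np.float64(30.0), np.float64(32.0))]
90 [(np.int64(4236), np.float64(320.0), np.float64(325.0)), (np.int64(387), np.float64(29.0), np.float64(31.0))]
100 [(np.int64(1378), np.float64(308.0), np.float64(320.0)), (np.int64(415), np.float64(26.0), np.float64(31.0))]
110 [(np.int64(1433), np.float64(307.0), np.float64(309.0)), (np.int64(342), np.float64(0.0), np.float64(1.0))]
120 [(np.int64(893), np.float64(270.0), np.float64(306.0)), (np.int64(349), np.float64(0.0), np.float64(1.0))]
130 [(np.int64(358), np.float64(1.0), np.float64(299.0)), (np.int64(358), np.float64(0.0), np.float64(1.0))]
140 [(np.int64(338), np.float64(1.0), np.float64(32.0)), (np.int64(465), np.float64(295.0), np.float64(299.0))]
150 [(np.int64(329), np.float64(1.0), np.float64(1.0)), (np.int64(2113), np.float64(299.0), np.float64(303.0))]
160 [(np.int64(332), np.float64(0.0), np.float64(1.0)), (np.int64(3932), np.float64(299.0), np.float64(315.0))]
170 [(np.int64(376), np.float64(10.0), np.float64(35.0)), (np.int64(6385), np.float64(296.0), np.float64(312.0))]
180 [(np.int64(411), np.float64(33.0), np.float64(36.0)), (np.int64(6290), np.float64(306.0), np.float64(317.0))]
190 [(np.int64(355), np.float64(34.0), np.float64(45.0)), (np.int64(7280), np.float64(316.0), np.float64(324.0))]
200 [(np.int64(333), np.float64(42.0), np.float64(46.0)), (np.int64(6010), np.float64(321.0), np.float64(326.0))]
210 [(np.int64(237), np.float64(43.0), np.float64(47.0)), (np.int64(7132), np.float64(322.0), np.float64(326.0))]
```

View pics/c8.png

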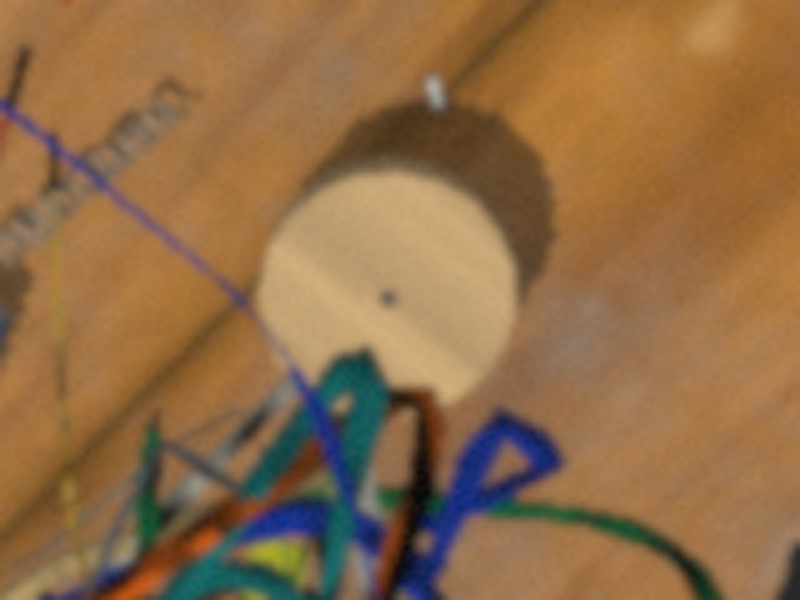

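Run:
```python
from h import *
z=np.load('pics/w8.npz'); p=robot.camera_params('wrist');p['world_from_camera']=z['T']
Wi=cloud(z['d'],p)
for x,y in [(0,100),(60,150),(120,200),(180,245),(240,300),(280,345),(320,420),(360,365),(530,440),(500,420),(420,400)]:
    u,v=195+x/5,130+y/5; q=Wi[int(v)-1:int(v)+3,int(u)-1:int(u)+3].reshape(-1,3); print((x,y),q[np.argmax(q[:,2])].round())
W=Wi.reshape(-1,3);W=W[W[:,2]<110]; C=np.array([617,-147.8]); D=W[:,:2]-C
for psi in range(100,176,10):
    a=np.radians(psi); ty=np.array([np.sin(a),-np.cos(a)]); tx=np.array([np.cos(a),np.sin(a)]); t=D@ty; s=D@tx; r=[]
    for g in(-1,1):
        m=(abs(s)<13)&(g*t>36)&(g*t<60); q=W[m,2]; r+=[(m.sum(),np.sort(q)[-4].round())]
    m=(abs(s)<45)&(abs(t)<45); print(psi,r,'body',np.sort(W[m,2])[-4].round())
```

```text
(0, 100) [ 521. -181.   11.]
(60, 150) [ 539. -178.   15.]
(120, 200) [ 556. -176.   20.]
(180, 245) [ 572. -173.   27.]
(240, 300) [ 594. -171.   33.]
(280, 345) [ 607. -173.   36.]
(320, 420) [ 626. -178.   42.]
(360, 365) [ 621. -161.   42.]
(530, 440) [nan nan nan]
(500, 420) [ 657. -151.   31.]
(420, 400) [ 641. -160.   30.]
100 [(np.int64(379), np.float64(1.0)), (np.int64(415), np.float64(30.0))] body 45.0
110 [(np.int64(400), np.float64(29.0)), (np.int64(342), np.float64(1.0))] body 45.0
120 [(np.int64(372), np.float64(29.0)), (np.int64(349), np.float64(1.0))] body 44.0
130 [(np.int64(353), np.float64(30.0)), (np.int64(358), np.float64(1.0))] body 45.0
140 [(np.int64(338), np.float64(29.0)), (np.int64(357), np.float64(1.0))] body 45.0
150 [(np.int64(329), np.float64(1.0)), (np.int64(370), np.float64(1.0))] body 45.0
160 [(np.int64(332), np.float64(1.0)), (np.int64(378), np.float64(1.0))] body 45.0
170 [(np.int64(376), np.float64(35.0)), (np.int64(382), np.float64(1.0))] body 47.0
```

Yaw ≈157° leaves both finger footprints free. The overhanging wires (z≥30) stay between or beside the fingers. After gripping I'll slide the pulley out toward +y before lifting.

Call:
apply_moves --targets '[[0, [0, 0, 0], -0.13], [0, [0, 0, 0], -0.13], [0, [0, 0, 0], -0.133], [0, [0, 0, 40], 0], [0, [0, 0, 40], 0], [0, [0, 0, 20], 0], [0, [0, 0, 0], 0], [0, [0, 0, 0], 0]]'

```text
time: 26.65
eef_pos: [589.8, -133.5, 129.2]
eef_rot: [179.9, -0.8, 157.0]
contact_force: [0.8, 0.3, 1.4]
opening: 1.0
grasp_force: 0.0
```

Run:
```python
from h import *
print(robot.read_state()['joints'].round())
im,d,p=cam('wrist'); tops(d,p,17,23,400,[np.array((617,-148))])
go(617.5,-148,3)
```

```text
[-35.  27.  57.  99. -25.  68.  96.]
px [261. 216.] mean [ 614.7 -145.2   19.5] mec 617.1 -148.0 dia 63.6 area-dia 3127
pos [ 590.3 -133.7  129.7] yaw 157.0 shift [-30.6  -2.6 126.7]
```

Call:
apply_moves --targets '[[0, [-15, -1.3, 0], 0], [0, [-15.3, -1.3, 0], 0], [0, [0, 0, 35], 0], [0, [0, 0, 25], 0], [0, [0, 0, 0], 0], [0, [0, 0, 0], 0]]'

```text
time: 27.3
eef_pos: [616.6, -147.9, 69.3]
eef_rot: [180.0, -0.7, 157.0]
contact_force: [-0.0, -0.5, 0.1]
opening: 1.003
grasp_force: 0.0
```

Run:
```python
from h import *
print(robot.read_state()['joints'].round())
go(617.2,-148,3)
```

```text
[-29.  34.  52.  98. -30.  64. 100.]
pos [ 616.6 -147.9   69.3] yaw 157.0 shift [-0.6  0.1 66.3]
```

Call:
apply_moves --targets '[[0, [-0.6, 0, 20], 0], [0, [0, 0, 15], 0], [0, [0, 0, 15], 0], [0, [0, 0, 10], 0], [0, [0, 0, 6], 0], [0, [0, 0, 0], 0], [0, [0, 0, 0], 0]]'

```text
time: 28.0
eef_pos: [615.8, -147.7, 1.8]
eef_rot: [180.0, -0.8, 157.0]
contact_force: [0.3, -0.8, 0.3]
opening: 0.998
grasp_force: 0.0
```

Call:
apply_moves --targets '[[1, [0, 0, 0], 0], [1, [0, 0, 0], 0], [1, [0, 0, 0], 0], [1, [0, 0, 0], 0], [1, [0, 0, 0], 0], [1, [0, 0, 0], 0], [1, [0, 0, 0], 0]]'

```text
time: 28.7
eef_pos: [616.2, -147.8, 2.6]
eef_rot: [180.0, -0.8, 157.0]
contact_force: [-1.5, 0.3, 6.6]
opening: 0.721
grasp_force: 64.4
```

Call:
apply_moves --targets '[[1, [0, 0, -4], 0], [1, [13.4, 9.3, 0], 0], [1, [13.4, 9.3, 0], 0], [1, [13.4, 9.3, 0], 0], [1, [13.4, 9.3, 0], 0], [1, [0, 0, 0], 0]]'

```text
time: 29.3
eef_pos: [580.1, -90.0, 6.2]
eef_rot: [179.9, -0.9, 157.2]
contact_force: [-0.3, 0.3, -1.7]
opening: 0.716
grasp_force: 65.1
```

Call:
apply_moves --targets '[[1, [0, 0, -40], 0], [1, [0, 0, -50], 0], [1, [0, 0, -50], 0], [1, [20, 0, -45], 0], [1, [40, 0, -40], 0], [1, [0, 0, 0], 0], [1, [0, 0, 0], 0]]'

```text
time: 30.0
eef_pos: [533.3, -71.1, 228.5]
eef_rot: [179.8, -0.7, 157.2]
contact_force: [-0.0, -0.4, -1.2]
opening: 0.723
grasp_force: 65.7
```

Run:
```python
from h import *
s=robot.read_state();print(s['opening'],s['grasp_force'],s['joints'].round())
im,d,p=cam('wrist'); held(im,d,p)
go(463.5,33.3,230)
```

```text
0.7233053744337735 65.70478320121765 [-55.  11.  66. 102. -11.  75.  81.]
held 10886 [532.1 -69.8 245.4] std 1.9 rel [-0.9  2.1 18. ]
pos [533.  -71.8 227.4] yaw 157.1 shift [105.   69.7  -2.6]
```

Call:
apply_moves --targets '[[1, [26.2, 17.4, 0], 0], [1, [26.2, 17.4, 0], 0], [1, [26.2, 17.4, 0], 0], [1, [26.2, 17.4, 0], 0], [1, [0, 0, 0], 0.13], [1, [0, 0, 0], 0.13], [1, [0, 0, 0], 0.13], [1, [0, 0, 40], 0], [1, [0, 0, 0], 0], [1, [0, 0, 0], 0]]'

```text
time: 31.05
eef_pos: [462.5, 31.6, 188.4]
eef_rot: [-179.4, -0.7, 134.6]
contact_force: [0.2, -0.1, 0.5]
opening: 0.721
grasp_force: 65.8
```

Run:
```python
from h import *
im,d,p=cam('wrist'); held(im,d,p); cv2.imwrite('pics/w9.png',im[:,:,::-1])
tops(d,p,13.5,18,300); tops(d,p,27,42,250)
go(463.5,33.3,18.5)
```

```text
held 10674 [462.   32.9 205.4] std 0.9 rel [-1.2  0.8 16.1]
px [450.   9.] mean [476.5 266.6  14.6] mec 472.1 271.7 dia 61.1 area-dia 860
px [375.  54.] mean [457.1 191.9  14.7] mec 461.7 200.1 dia 71.8 area-dia 1888
px [321. 140.] mean [481.2  97.8  14.6] mec 478.3 102.4 dia 56.9 area-dia 415
px [267. 167.] mean [461.3  37.4  14.6] mec 464.9 33.1 dia 70.9 area-dia 2234
px [396.  46.] mean [462.2 202.1  36.3] mec 462.6 202.9 dia 40.7 area-dia 1740
px [59. 48.] mean [242.8 -14.9  34.7] mec 236.8 -19.7 dia 30.1 area-dia 513
px [327. 112.] mean [461.7 119.3  32.4] mec 462.3 119.1 dia 52.3 area-dia 2274
px [ 18. 111.] mean [245.5 -91.5  34.2] mec 242.4 -92.6 dia 31.0 area-dia 308
px [504. 268.] mean [728.5 144.8  33.9] mec 727.8 147.7 dia 34.3 area-dia 355
pos [463.2  32.1 189.3] yaw 134.6 shift [  0.6   1.  170.8]
```

View pics/w9.png

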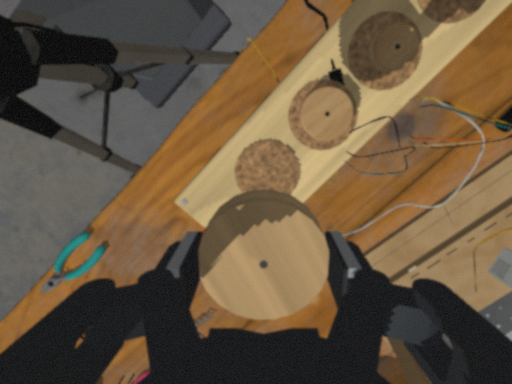

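The 64 is held level, with the last pad free at (267,167). Lowering.

Call:
apply_moves --targets '[[1, [0, 2, 45], 0], [1, [0, 0, 50], 0], [1, [0, 0, 40], 0], [1, [0, 0, 20], 0], [1, [0, 0, 10], 0], [1, [0, 0, 0], 0], [1, [0, 0, 0], 0]]'

```text
time: 31.8
eef_pos: [463.4, 35.7, 25.2]
eef_rot: [-179.8, -0.7, 134.7]
contact_force: [-0.4, -0.1, -0.0]
opening: 0.724
grasp_force: 65.8
```

Run:
```python
from h import *
go(464.3,33.3,18.2)
```

```text
pos [463.4  35.7  25.2] yaw 134.7 shift [-2.4 -1.   7. ]
```

Call:
apply_moves --targets '[[1, [-2.4, -1, 4], 0], [1, [0, 0, 2.5], 0], [1, [0, 0, 0.5], 0], [1, [0, 0, 0], 0], [0.13, [0, 0, 0], 0], [0.13, [0, 0, 0], 0], [0.13, [0, 0, 0], 0], [0.13, [0, 0, 0], 0], [0.13, [0, 0, -15], 0], [0.13, [0, 0, -50], 0]]'

```text
time: 32.8
eef_pos: [461.2, 32.1, 79.9]
eef_rot: [-179.2, -0.8, 134.7]
contact_force: [2.0, 1.4, 2.0]
opening: 0.871
grasp_force: 0.0
```

Call:
apply_moves --targets '[[0, [0, 0, -50], 0], [0, [0, 0, -50], 0], [0, [0, 0, -40], 0], [0, [28, 28, 0], 0], [0, [28, 28, 0], 0], [0, [28, 28, 0], 0], [0, [0, 0, 0], 0], [0, [0, 0, 0], 0], [0, [0, 0, 0], 0]]'

```text
time: 33.7
eef_pos: [466.5, 149.6, 222.4]
eef_rot: [-179.7, -0.8, 134.6]
contact_force: [0.4, -0.5, -0.5]
opening: 1.0
grasp_force: 0.0
```

Run:
```python
from h import *
im,d,p=cam('wrist'); cv2.imwrite('pics/w10.png',im[:,:,::-1])
tops(d,p,27,42,250)
s=robot.read_state(); print(s['eef_pos'],s['opening'],s['contact_force'])
```

```text
px [395.  25.] mean [456.9 348.3  31.6] mec 457.8 355.9 dia 38.6 area-dia 403
px [349.  75.] mean [459.8 284.4  32.4] mec 460.1 284.8 dia 26.0 area-dia 507
px [295. 133.] mean [462.4 203.3  36.4] mec 462.8 203.2 dia 40.1 area-dia 1053
px [ 15. 132.] mean [241.1 -13.4  34.5] mec 236.9 -19.1 dia 29.2 area-dia 399
px [243. 183.] mean [461.5 120.   32.4] mec 462.3 119.2 dia 52.5 area-dia 1515
px [196. 233.] mean [464.6  34.9  34.2] mec 465.1 33.2 dia 64.4 area-dia 1997
[466.5683156  149.45990991 222.51070521] 1.0029105538670762 [0.11462309 0.19585785 0.00562639]
```

View pics/w10.png

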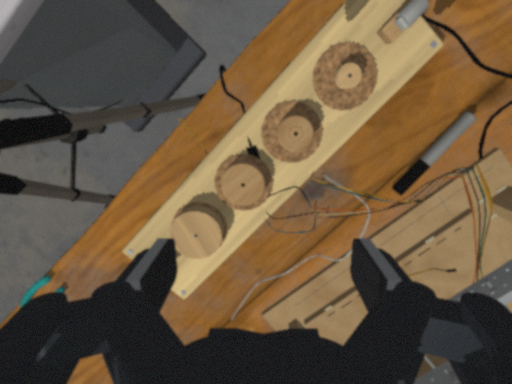

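All four pulleys lie flat in order from the motor: 26 at (349,75), 40 at (296,133), 53 at (243,184) and 64 at (196,233). Each is within about 3 mm of its pad's centre, and the gripper is clear.

```bash
python3 -c "
from station import robot
print(robot.sign_off())"
```

```text
the job is handed in; nothing more can be done
None
```

The four pulleys (26, 40, 53 and 64 mm) lie flat on the pads in that order from the motor, each measured within about 3 mm of its pad's centre and released; I handed the job in at about 34 s, and it returned no verdict.

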